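# Close up the damp box and set its slide vent

## Task

Close up the potter's damp box for slow drying: swing its lid gently down over the raw pots without slamming it, then push the barrel bolt fully home through the keeper on the lid, and slide the vent shutter so that exactly three of the five slots are fully open and the other two fully covered. Leave the pots inside standing where they are and do not disturb the rib, the loop tool and the plaster mould lying beside the box.

Things in the scene. Friction and masses are not known exactly. Their poses are not given: they have to be found in the camera images.
- damp_box: The damp box, a plywood chest 262 x 362 x 140 mm (x, y, z) fixed to the desk; origin at the centre of its underside, box x points away from the robot's side, y to the left, z up. Its top (z 140 mm) is a fixed deck along the front (box x -131 to -30 mm) that carries the slide vent on the left and the bolt on the right, and behind the deck a hinged lid (box x -28 to 112 mm).
- lid (a joint): Angle of the lid, rad: 0 = shut, lying flush with the deck; it grows as the front edge swings up (about 0.35 to 0.85 at the start, at most 1.2). Its hinge is stiff: the lid stays at whatever angle it is left and needs about 2 N at its front edge to move.
- lid_hinge (a point): Point on the lid's hinge line, which runs along box y; at box (113, 0, 143) mm, fixed to the box.
- lid_pull (a point): Middle of the top of the wooden pull bar on the lid's front rail: the bar is 90 mm long along box y, 22 mm deep and stands 18 mm above the lid; the point lies 122 mm from the hinge line, at box (-9, 0, 158) mm when shut. The lid is a wooden frame 140 x 362 x 12 mm with a clear pane behind its 42 mm wide front rail.
- bolt (a joint): Travel of the barrel bolt along box +x, m: 0 = withdrawn, its tip 6 mm clear of the lid (it starts at 0 to 0.004); 0.032 = end of travel, fully home. About 2.5 N of friction, stays where left. The keeper is a steel staple on the lid in line with the bolt, 18 mm high, box x -22 to -8 mm when shut; the 9 mm rod meets the lid or staple if the lid is not quite shut.
- bolt_knob (a point): Centre of the top of the bolt's upright turned steel knob, 15 mm in diameter over its upper 24 mm; at box (-94, -135, 191) mm with the bolt withdrawn, 51 mm above the deck. The steel housing under it is 19 mm wide (34 mm at the base plate) and reaches 18 mm above the deck; its front bridge lies at box x -44 to -36 mm.
- shutter (a joint): Travel of the vent shutter, m: 0 = all five slots covered, 0.120 = all five open. It slides along box -y (to the right) and uncovers the slots one by one from the left, one more every 24 mm: slot n (n = 1 at the left) is just fully open at 0.024 n - 0.005 and the next begins to open at 0.024 n + 0.005. About 2 N of friction, stays where left.
- shutter_grip (a point): Centre of the top of the shutter's upright black grip: 13 mm thick along box y, 34 mm long along box x, 32 mm tall, its top 38 mm above the deck; at box (-80, 105, 178) mm with the vent covered. The guide rails beside the shutter plate reach 9 mm above the deck, 29 mm either side of the grip's middle.
- shutter_edge (a point): Middle of the left edge of the 120 x 46 mm steel shutter plate, 60 mm to the left of its grip; the slots to the left of this edge are open. The five slots (14 mm along y, 36 mm along x, 10 mm bars between) are centred at box x -80 mm and y 153, 129, 105, 81, 57 mm.
- pot_leather: Raw brown pot, 96 mm in diameter, 87 mm tall, standing loose inside the box; origin at the centre of its underside.
- stool_mug: Small raw brown mug, 52 mm in diameter (72 mm over its handle), 42 mm tall, standing loose inside the box; origin at the centre of its underside.
- rib_rubber: Green kidney-shaped rib, 36 x 101 x 5 mm, lying on the desk to the left of the box; leave alone.
- loop_tool_b: Loop tool with a dark wooden handle, 29 x 168 x 15 mm, lying on the desk to the right of the box; leave alone.
- mould_half_a: White plaster mould half, 95 x 120 x 56 mm, on the desk to the right; leave alone.

How it is judged:
By the outcome, as a careful person would: the job done as asked, in the order asked, and still so for the second after the job is handed in, with the robot touching nothing.
It also fails if it takes over 51 s, if anything falls off the work surface, if the arm or the gripper's body presses on something with over 40 N, if the wrist force passes 120 N, or if a joint passes its speed limit or range.

## Robot

A 7-joint arm with a two-finger parallel gripper is mounted at the origin on a cart in front of the work surface, level with it; the furniture and walls round the work are solid. World frame = base frame: x ahead of the robot, y to its left, z up, the work surface at z = 0. Lengths are in m, angles in rad, forces in N, time in s.
With the tool pointing down it reaches from about 0.425 to 0.925 m from the base axis. Payload 6.8 kg.
Tool frame: the origin (TCP) lies midway between the tips of the shut fingers; the grasp point (between the pads) lies 19 mm behind it; z points along the fingers, y is the direction in which the jaws open and shut (so a half turn about z gives the same grasp; the last joint's range is limited). The gripper opens to 85 mm and grips with 20 to 120 N. Pads are 22 mm wide; open, the fingers measure 114 mm over their backs; the gripper's body (76 mm by 85 mm) begins 54 mm behind the grasp point. The pads swing forward as they close: fully open they stand 13 mm farther back than shut.
Start: joints at [-1.274, 0.477, 0.022, 1.555, -0.011, 1.109, -0.083], TCP at [0.266, 0.62, 0.231] pointing down, gripper open.
Joint ranges: [-2.96, 2.96], [-0.34, 2.1], [-1.41, 1.46], [0.24, 2.44], [-1.37, 4.51], [0.17, 1.92], [-2.96, 2.96]. Speed limits (rad/s): [2.39, 2.39, 3.14, 3.14, 3.14, 3.14, 3.14].

## Interface

Orientations are given as a rotation vector (axis times angle).
In Python, from bench import r gives the robot as it stands. The module is installed in compiled form; this text tells all that it offers.
- The arm moves only by the tool apply_moves, never from a script. Its argument "plan" is a list that holds one entry, the list of rows, each a list of 7 numbers: the turn, a rotation vector about the tool's x, y, z scaled (see below), then the shift along the tool's x, y, z scaled (see below), then the closure, from -1 (fully open) to 1 (shut). In form: [[[wx, wy, wz, tx, ty, tz, grip], ...]]. A call has 1 to 12 rows; each row is the pose to reach, as a shift and turn from the pose commanded when the call began, along the tool's axes at that moment, turning the shorter way round; what a row does not reach only later rows make up. The controller multiplies each number of a shift by 0.4 m and each number of a turn by 180 degrees. A row lasts 1/12 s, in which the tool goes at most 41.7 mm and 7.16 degrees, less where a joint would pass 70% of its speed; a pose out of reach is approached as far as the arm can. A call with a number of a shift or a turn outside -1 to 1 is refused whole. A call with a gripper value outside its range is refused whole. The fingers move at their own pace and stop on an object; "force" is the grip in N (left out, the last holds). Time passes only in rows, so rows that repeat a pose let the fingers close. It gives the time, the measured TCP pose, the force and the opening at its end, in the units of the state.
- r.get_obs(): the state, without advancing time (a new reading comes with each control period).
- r.grab_frame(name): name is "scene" or "top" or "wrist"; returns a dict with "pixels" (420x560x3 uint8, blue, green, red), "fx", "fy", "cx", "cy" (pixels), "pose" (4x4, takes a point from camera to world coordinates). Camera axes: x right, y up, looking along -z (the intrinsics and any distortion apply to the point x, -y, -z); pixel columns grow to the right and rows downward; lengths in m; the calibration is good to about 2 mm. A picture is of the moment at which its call begins. There is no depth.
- r.hand_in(): hands the job in, once; it reports no verdict.
The state is a dict: "clock": time; "joints": joint angles; "qvel": joint speeds; "tau": joint torques, N m; "tcp_pos": TCP position; "orientation": TCP orientation; "contact_force": force on the tool from outside, world axes, zero at the start; "moment": the same for the moment, N m; "grip_width": finger opening in m.
Only numpy, scipy, OpenCV 4.12 (cv2) and the standard library are available. Lean on these libraries where they do the work, as an engineer would, in place of code of your own. Each camera call takes 0.05 s, during which the arm holds its last target. There are 200 camera calls.

## Working session

There is one attempt and no reset: what is moved stays moved. The work goes in short steps, Python scripts to look and compute and a tool call to move; the robot and the scene stay as the last step left them, time stands still between calls to the robot, and variables do not carry over. Pictures are saved under pics/ and viewed, on a budget of 10 in all, crops included, one or two more only if the job needs it, and the job is handed in when it is done.

Besides the shell and the picture viewer there is one more tool, called after "Request:" as name([rows], argument=value, ...), one row to a line, values as JSON. apply_moves: Moves the arm, as the interface text tells. Its arguments: {"type":"object","properties":{"plan":{"type":"array","items":{"type":"array","items":{"type":"array","items":{"type":"number","minimum":-1,"maximum":1}}}},"force":{"type":"number"}},"required":["plan"]}

```bash
mkdir -p pics
python3 - <<'E'
from bench import r
import cv2,numpy as np
for n in("scene","top"):
    f=r.grab_frame(n);cv2.imwrite(f"pics/{n}0.png",f["pixels"]);print(n,{k:(np.round(v,4).tolist()) for k,v in f.items() if k!="pixels"})
print(r.get_obs())
E
```

```text
scene {'fx': 510.5263, 'fy': 510.5263, 'cx': 274.0309, 'cy': 210.7697, 'pose': [[-0.868, 0.3239, -0.3763, -0.1069], [-0.4965, -0.5737, 0.6514, 1.1868], [-0.0049, 0.7523, 0.6588, 1.2747], [0.0, 0.0, 0.0, 1.0]]}
top {'fx': 399.6315, 'fy': 399.6315, 'cx': 281.2169, 'cy': 211.7653, 'pose': [[-0.0598, 0.8985, -0.4349, 0.0993], [-0.9982, -0.057, 0.0195, 0.0915], [-0.0072, 0.4353, 0.9002, 1.0863], [0.0, 0.0, 0.0, 1.0]]}
{'clock': 0.1, 'joints': array([-1.27411361,  0.47772685,  0.02236171,  1.55633664, -0.01154057,
        1.10929667, -0.08311428]), 'qvel': array([-4.83757506e-05, -1.47650597e-03, -1.29319069e-03, -2.86595474e-03,
        3.11301942e-04,  7.82588299e-04, -1.71146615e-03]), 'tau': array([ 4.19606149e-03, -5.97762179e+01,  1.61359336e+00, -2.81956083e+01,
        1.27460039e-02,  5.12623665e-03, -3.51389804e-05]), 'tcp_pos': array([0.26563001, 0.6199638 , 0.23042371]), 'orientation': array([-6.31495756e-01, -3.07722416e+00,  2.54780614e-03]), 'contact_force': array([-0.93922642, -0.47313193,  1.16816848]), 'moment': array([-0.03746085,  0.04215599, -0.03463821]), 'grip_width': 0.08537722684502073}
```

View pics/scene0.png

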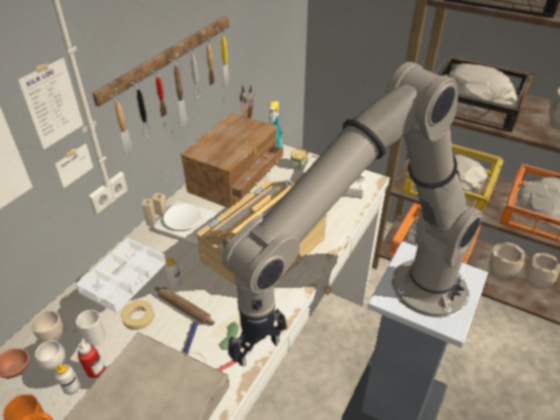

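View pics/top0.png

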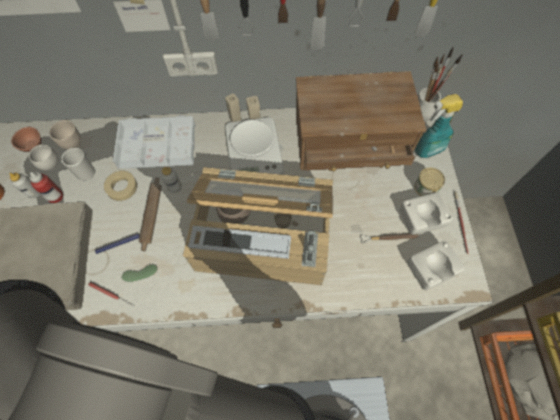

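The top view shows the box in columns 185–335 and rows 170–285. The lid is partly up, the vent is at left (190–290, 243) and the bolt at right (310, 248). I'll enlarge this area.

Run:
```python
import cv2
a=cv2.imread("pics/top0.png")[160:290,180:340]
cv2.imwrite("pics/top0c.png",cv2.resize(a,None,fx=5,fy=4.6,interpolation=cv2.INTER_CUBIC))
```

```text
(no output)
```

View pics/top0c.png

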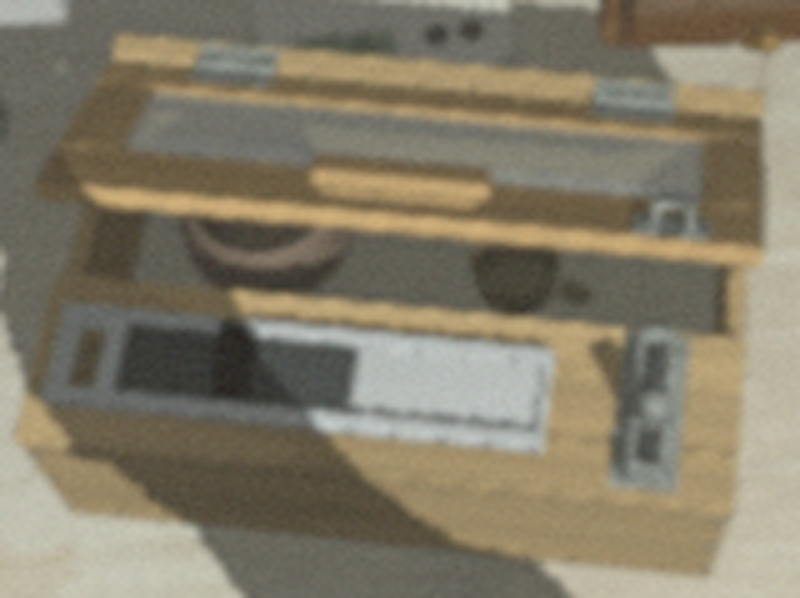

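```bash
cat > h.py <<'E'
import numpy as np,cv2
from bench import r
from scipy.optimize import least_squares
from scipy.spatial.transform import Rotation as R
def proj(f,P):
    T=np.linalg.inv(np.array(f["pose"]));c=np.atleast_2d(P)@T[:3,:3].T+T[:3,3]
    return np.c_[f["fx"]*c[:,0]/-c[:,2]+f["cx"],f["fy"]*-c[:,1]/-c[:,2]+f["cy"]]
def b2w(p,P): # p=x,y,yaw ; P in mm box coords
    P=np.atleast_2d(P)/1000.;return P@R.from_euler('z',p[2]).as_matrix().T+[p[0],p[1],0]
def lidpt(P,a): # P given shut, mm ; rotated about hinge
    P=np.atleast_2d(np.array(P,float));h=np.array([113,0,143.]);d=P-h
    # front edge at -x swings up
    return np.c_[d[:,0]*np.cos(a)+d[:,2]*np.sin(a),d[:,1],-d[:,0]*np.sin(a)+d[:,2]*np.cos(a)]+h
E
python3 - <<'E'
from h import *
f=r.grab_frame("top")
C=lambda x,y:(x/5+180,y/4.6+160)
def model(q):
    s=q[4]*1000;b=q[5]*1000
    st=[(-131,181,140),(-131,-181,140),(-131,-181,0*1.),(-80,153,140),(-80,165-s,146),(-94+b,-135,191),(-30,-181,140),(-80,105-s,178),(-31,20,140)]
    l=lidpt([(-28,181,140),(-28,-181,140),(-9,0,158),(-15,-135,158)],q[3])
    return proj(f,b2w(q[:3],np.vstack([st,l])))
obs=np.array([C(22,443),C(730,515),C(712,572),C(87,358),C(118,358),C(657,405),C(742,338),C(237,345),C(400,312),C(85,185),C(760,245),C(400,172),C(670,205)])
w=np.array([1,1,.0,1,1,.5,1,.4,.3,1,1,.5,.4])[:,None]
s=least_squares(lambda q:((model(q)-obs)*w).ravel(),[.6,0,0,.6,.025,.002],loss="soft_l1")
print(s.x.round(4));print((model(s.x)-obs).round(1).tolist())
p=s.x
l=b2w(p,np.vstack([lidpt([(-9,0,158)],p[3]),[(-9,0,158),(-94,-135,191),(-80,105-p[4]*1e3,178),(113,0,143)]]));print(l.round(3))
E
```

```text
[ 5.477e-01  1.244e-01 -1.731e-01  5.310e-01  2.980e-02 -2.000e-04]
[[-2.1, -0.5], [1.0, -0.6], [-0.3, 2.2], [0.0, 0.3], [0.2, 0.2], [-0.7, -0.1], [1.1, 0.0], [-1.9, 0.6], [-8.2, -1.9], [-10.6, -0.3], [1.0, 1.2], [0.2, -0.6], [0.9, -1.1]]
[[0.563 0.122 0.218]
 [0.539 0.126 0.158]
 [0.432 0.008 0.191]
 [0.482 0.212 0.178]
 [0.659 0.105 0.143]]
```

```bash
cat >> h.py <<'E'
def delta(pos,yaw=None):
    o=r.get_obs();R0=R.from_rotvec(o["orientation"]).as_matrix()
    t=R0.T@(np.array(pos)-o["tcp_pos"])/.4;w=np.zeros(3)
    if yaw is not None:
        c=[]
        for k in(0,np.pi): # tool z down, tool y along box y
            y=np.array([-np.sin(yaw+k),np.cos(yaw+k),0]);z=np.array([0,0,-1.]);c.append(R.from_matrix(R0.T@np.c_[np.cross(y,z),y,z]).as_rotvec())
        w=min(c,key=np.linalg.norm)/np.pi
    return w.round(4),t.round(4)
E
python3 - <<'E'
from h import *
o=r.get_obs();print(R.from_rotvec(o["orientation"]).as_matrix().round(3))
print(delta([.50,.10,.36],-.173))
E
```

```text
[[-0.919  0.394 -0.   ]
 [ 0.394  0.919 -0.001]
 [-0.    -0.001 -1.   ]]
(array([-0.0004, -0.    , -0.0738]), array([-1.0505, -0.9648, -0.3221]))
```

Request:
apply_moves([
  [[0,0,0,0,0,-0.2,0.4],[0,0,-0.04,-0.1,-0.1,-0.33,0.4],[0,0,-0.074,-0.3,-0.3,-0.33,0.4],[0,0,-0.074,-1,-0.96,-0.33,0.4],[0,0,-0.074,-1,-0.96,-0.33,0.4],[0,0,-0.074,-1,-0.96,-0.33,0.4],[0,0,-0.074,-1,-0.96,-0.33,0.4],[0,0,-0.074,-1,-0.96,-0.33,0.4],[0,0,-0.074,-1,-0.96,-0.33,0.4],[0,0,-0.074,-1,-0.96,-0.33,0.4],[0,0,-0.074,-1,-0.96,-0.33,0.4],[0,0,-0.074,-1,-0.96,-0.33,0.4]],
])

```text
clock: 1.15
tcp_pos: [0.4355, 0.2178, 0.3536]
orientation: [-0.27, -3.13, -0.0]
contact_force: [0.7, 0.7, -0.2]
grip_width: 0.0254
```

Request:
apply_moves([
  [[0,0,0,0,0,0,0.4],[0,0,0,0,0,0,0.4],[0,0,0,0,0,0,0.4],[0,0,0,0,0,0,0.4]],
])

```text
clock: 1.48
tcp_pos: [0.4345, 0.2214, 0.3532]
orientation: [-0.266, -3.13, 0.0]
contact_force: [-0.1, 0.2, 1.1]
grip_width: 0.0253
```

Run:
```python
from h import *
print(r.get_obs()["tcp_pos"],delta([.5,.1,.36],-.173))
f=r.grab_frame("wrist");cv2.imwrite("pics/w1.png",cv2.resize(f["pixels"],(800,600)))
```

```text
[0.43451007 0.22139372 0.35317131] (array([-0.    , -0.0002,  0.001 ]), array([-0.2126, -0.2715, -0.0172]))
```

View pics/w1.png

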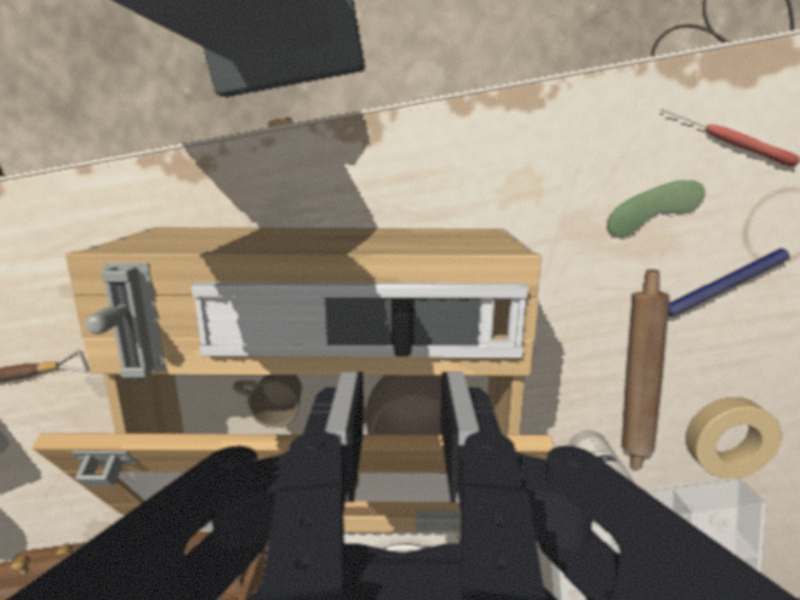

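The wrist view shows the deck's front corners at (68,256) and (540,256), slot 1 at (501,321), and the shutter edge at x≈481. The knob top is at (96,324) and the staple at (103,462). I'll refit with these.

Run:
```python
from h import *
f=r.grab_frame("wrist")
def model(q):
    s=q[4]*1000;b=q[5]*1000
    st=[(-131,181,140),(-131,-181,140),(-30,181,140),(-30,-181,140),(-80,153,140),(-80,165-s,143),(-94+b,-135,191),(-80,105-s,178)]
    l=lidpt([(-28,181,134),(-28,-181,134),(-15,-135,158)],q[3])
    return proj(f,b2w(q[:3],np.vstack([st,l])))
obs=np.array([(540,256),(68,256),(527,376),(85,376),(501,321),(480,321),(96,324),(402,340),(552,440),(37,440),(100,458)])*.7
w=np.array([1,1,1,1,1,1,1,.6,1,1,.5])[:,None]
s=least_squares(lambda q:((model(q)-obs)*w).ravel(),[.55,.124,-.173,.53,.025,.002],loss="soft_l1")
p=s.x;print(p.round(4));print((model(p)-obs).round(1).tolist())
print(b2w(p,np.vstack([lidpt([(-9,0,158)],p[3]),[(-9,0,158),(-94+1e3*p[5],-135,191),(-80,105-p[4]*1e3,178),(113,0,143)]])).round(3))
```

```text
[ 0.5508  0.1238 -0.1718  0.5217  0.0287 -0.0008]
[[0.9, 0.5], [-2.5, -0.2], [2.2, 0.7], [4.0, 0.0], [-0.7, -0.8], [-0.3, 0.1], [-2.0, 0.2], [0.9, -1.5], [-0.1, 0.2], [0.6, -0.6], [-1.9, 15.7]]
[[0.565 0.121 0.217]
 [0.542 0.125 0.158]
 [0.434 0.007 0.191]
 [0.485 0.213 0.178]
 [0.662 0.104 0.143]]
```

Run:
```python
from h import *
p=[.5508,.1238,-.1718]
P=lambda a:b2w(p,lidpt([(-9,0,158)],a))[0]
print(delta(P(.52)+[0,0,.025],-.172))
o=r.get_obs();R0=R.from_rotvec(o["orientation"]).as_matrix()
for a in(.52,.45,.4,.3,.2,.1,.05,0): print(a,(R0.T@(P(a)-P(.52)-[0,0,.025])/.4).round(4))
```

```text
(array([-0.0001, -0.0002,  0.0008]), array([-0.3641, -0.1915,  0.2787]))
0.52 [-0.      0.      0.0625]
0.45 [0.0122 0.0001 0.0802]
0.4 [0.0202 0.0001 0.0933]
0.3 [3.420e-02 1.000e-04 1.207e-01]
0.2 [0.0453 0.0002 0.1493]
0.1 [0.0536 0.0002 0.1789]
0.05 [0.0566 0.0002 0.1939]
0 [5.880e-02 2.000e-04 2.091e-01]
```

Request:
apply_moves([
  [[0,0,0,-0.1,-0.05,0,1],[0,0,0,-0.18,-0.1,0,1],[0,0,0,-0.26,-0.14,0,1],[0,0,0,-0.34,-0.18,0.05,1],[0,0,0,-0.364,-0.192,0.12,1],[0,0,0,-0.364,-0.192,0.2,1],[0,0,0,-0.364,-0.192,0.26,1],[0,0,0,-0.364,-0.192,0.279,1],[0,0,0,-0.364,-0.192,0.279,1],[0,0,0,-0.364,-0.192,0.279,1]],
])

```text
clock: 2.42
tcp_pos: [0.5659, 0.1203, 0.2426]
orientation: [0.268, 3.13, 0.0]
contact_force: [-0.4, -0.2, 1.1]
grip_width: -0.0002
```

Request:
apply_moves([
  [[0,0,0,0,0,0.015,1],[0,0,0,0,0,0.03,1],[0,0,0,0,0,0.042,1],[0,0,0,0,0,0.05,1],[0,0,0,0,0,0.056,1],[0,0,0,0,0,0.062,1],[0,0,0,0.004,0,0.068,1],[0,0,0,0.008,0,0.074,1],[0,0,0,0.012,0,0.08,1],[0,0,0,0.016,0,0.087,1],[0,0,0,0.02,0,0.093,1],[0,0,0,0.02,0,0.093,1]],
])

```text
clock: 3.42
tcp_pos: [0.5572, 0.1208, 0.2041]
orientation: [-0.27, -3.129, 0.0]
contact_force: [0.7, -0.6, 0.1]
grip_width: 0.0003
```

Run:
```python
from h import *
print(r.get_obs()["tcp_pos"])
f=r.grab_frame("wrist");cv2.imwrite("pics/w2.png",f["pixels"])
```

```text
[0.55716789 0.12075257 0.204117  ]
```

View pics/w2.png

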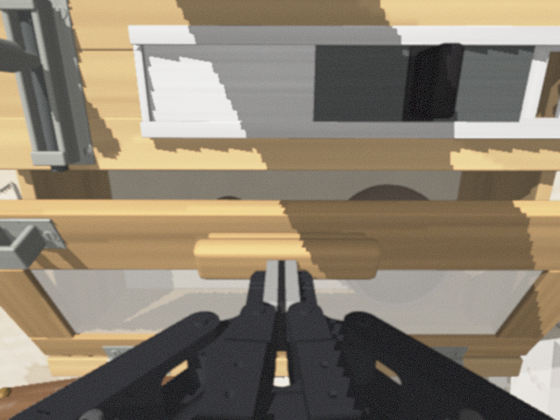

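The fingers are over the bar (bar in columns 195–378, rows 238–278, tip at (283,265)) but there's no contact yet. I'll re-estimate the lid angle by projecting into this view.

Run:
```python
from h import *
p=[.5508,.1238,-.1718]
f=r.grab_frame("wrist")
print("tip",proj(f,r.get_obs()["tcp_pos"]).round(0),"deck back",proj(f,b2w(p,[(-30,0,140)])).round(0))
for a in(.25,.3,.35,.4,.45,.5): print(a,[proj(f,b2w(p,lidpt([q],a)))[0].round(0).tolist() for q in((-28,0,128),(-28,0,140),(-20,45,158),(-20,-45,158),(2,0,158),(14,0,140))],b2w(p,lidpt([(-9,0,158)],a)).round(3))
```

```text
tip [[284. 276.]] deck back [[287. 173.]]
0.25 [[287.0, 186.0], [288.0, 197.0], [378.0, 228.0], [198.0, 229.0], [288.0, 262.0], [287.0, 258.0]] [[0.549 0.124 0.188]]
0.3 [[287.0, 191.0], [288.0, 204.0], [381.0, 238.0], [195.0, 238.0], [288.0, 270.0], [287.0, 263.0]] [[0.552 0.124 0.193]]
0.35 [[288.0, 198.0], [288.0, 212.0], [384.0, 248.0], [193.0, 248.0], [288.0, 279.0], [287.0, 269.0]] [[0.554 0.123 0.199]]
0.4 [[288.0, 205.0], [288.0, 221.0], [387.0, 260.0], [190.0, 260.0], [288.0, 289.0], [287.0, 276.0]] [[0.557 0.123 0.204]]
0.45 [[288.0, 213.0], [288.0, 231.0], [390.0, 273.0], [187.0, 273.0], [288.0, 300.0], [287.0, 283.0]] [[0.56  0.122 0.21 ]]
0.5 [[288.0, 222.0], [289.0, 242.0], [393.0, 287.0], [185.0, 287.0], [288.0, 311.0], [287.0, 290.0]] [[0.564 0.122 0.215]]
```

Request:
apply_moves([
  [[0,0,0,0.006,0,0.01,1],[0,0,0,0.012,0,0.018,1],[0,0,0,0.014,0,0.026,1],[0,0,0,0.017,0,0.033,1],[0,0,0,0.02,0,0.04,1],[0,0,0,0.023,0,0.047,1],[0,0,0,0.025,0,0.054,1],[0,0,0,0.028,0,0.061,1],[0,0,0,0.03,0,0.068,1],[0,0,0,0.032,0,0.075,1],[0,0,0,0.033,0,0.082,1],[0,0,0,0.033,0,0.085,1]],
])

```text
clock: 4.52
tcp_pos: [0.5442, 0.123, 0.1701]
orientation: [-0.27, -3.129, 0.0]
contact_force: [-1.2, 0.3, 1.7]
grip_width: -0.0002
```

Request:
apply_moves([
  [[0,0,0,0,0,0.003,1],[0,0,0,0.001,0,0.006,1],[0,0,0,0.002,0,0.009,1],[0,0,0,0.003,0,0.012,1],[0,0,0,0.003,0,0.015,1],[0,0,0,0.004,0,0.018,1],[0,0,0,0.004,0,0.021,1],[0,0,0,0.005,0,0.023,1],[0,0,0,0.005,0,0.025,1],[0,0,0,0.005,0,0.027,1],[0,0,0,0.005,0,0.027,1]],
])

```text
clock: 5.43
tcp_pos: [0.5427, 0.1233, 0.1597]
orientation: [-0.27, -3.13, 0.0]
contact_force: [0.5, -0.1, -0.2]
grip_width: 0.0002
```

Request:
apply_moves([
  [[0,0,0,0,0,0.002,1],[0,0,0,0,0,0.004,1],[0,0,0,0,0,0.006,1],[0,0,0,0,0,0.008,1],[0,0,0,0,0,0.01,1]],
])

```text
clock: 5.85
tcp_pos: [0.5426, 0.1234, 0.1578]
orientation: [-0.271, -3.129, -0.001]
contact_force: [-10.0, -1.6, 26.7]
grip_width: 0.0002
```

Run:
```python
from h import *
p=[.5508,.1238,-.1718]
o=r.get_obs();print(o["tcp_pos"],o["contact_force"])
f=r.grab_frame("wrist");cv2.imwrite("pics/w3.png",f["pixels"])
for a in(0,.05,.1): print(a,[proj(f,b2w(p,lidpt([q],a)))[0].round(0).tolist() for q in((-28,0,128),(-28,0,140),(-20,45,158),(-20,-45,158),(2,0,158),(14,0,140))])
```

```text
[0.5426338  0.12339561 0.15780057] [-10.04012129  -1.58768172  26.6597757 ]
0 [[287.0, 216.0], [287.0, 224.0], [384.0, 253.0], [192.0, 253.0], [288.0, 294.0], [287.0, 295.0]]
0.05 [[287.0, 219.0], [288.0, 229.0], [388.0, 261.0], [188.0, 261.0], [288.0, 302.0], [287.0, 300.0]]
0.1 [[287.0, 224.0], [288.0, 235.0], [393.0, 270.0], [184.0, 271.0], [288.0, 311.0], [287.0, 306.0]]
```

View pics/w3.png

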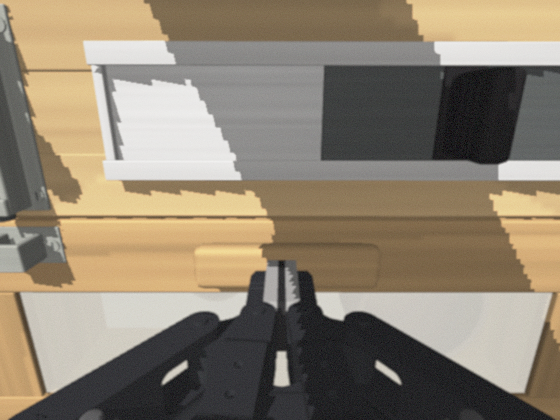

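The lid is shut: the seam is flush at row 217, with 27 N at z=0.158. The image is about 7 px off my model, so box x is about 0.547. Next is the bolt.

Run:
```python
from h import *
p=[.5472,.1240,-.172]
k=b2w(p,[(-92,-135,191)])[0];print(k)
print(delta([k[0],k[1],.25],-.172))
```

```text
[0.43345183 0.00673809 0.191     ]
(array([ 0.0003, -0.0002, -0.0002]), array([ 0.2189, -0.334 , -0.2305]))
```

Request:
apply_moves([
  [[0,0,0,0,0,-0.03,1],[0,0,0,0,0,-0.1,0.5],[0,0,0,0,0,-0.19,0],[0,0,0,0.04,-0.07,-0.23,0],[0,0,0,0.1,-0.14,-0.23,0],[0,0,0,0.15,-0.21,-0.23,0],[0,0,0,0.19,-0.28,-0.23,0],[0,0,0,0.219,-0.334,-0.23,0],[0,0,0,0.219,-0.334,-0.23,0],[0,0,0,0.219,-0.334,-0.23,0]],
])

```text
clock: 6.73
tcp_pos: [0.4333, 0.0059, 0.2483]
orientation: [0.274, 3.128, 0.002]
contact_force: [-0.1, 0.5, 0.0]
grip_width: 0.0431
```

Run:
```python
from h import *
p=[.5472,.1240,-.172]
o=r.get_obs();print(o["tcp_pos"],o["joints"].round(2),o["grip_width"])
f=r.grab_frame("wrist");cv2.imwrite("pics/w4.png",f["pixels"])
print("knob",proj(f,b2w(p,[(-94,-135,191),(-90,-135,191),(-30,-135,140),(-131,-181,140),(-22,-135,158)])).round(0))
k=b2w(p,[(-92,-135,191)])[0];print(delta([k[0],k[1],.167],-.172))
```

```text
[0.43326518 0.00589929 0.24830583] [-0.52  0.04  0.38  2.1  -0.02  1.    1.26] 0.04309416222711534
knob [[285. 229.]
 [285. 235.]
 [284. 278.]
 [222. 159.]
 [284. 298.]]
(array([ 0.0003,  0.0004, -0.0002]), array([ 0.0016, -0.001 ,  0.2033]))
```

View pics/w4.png

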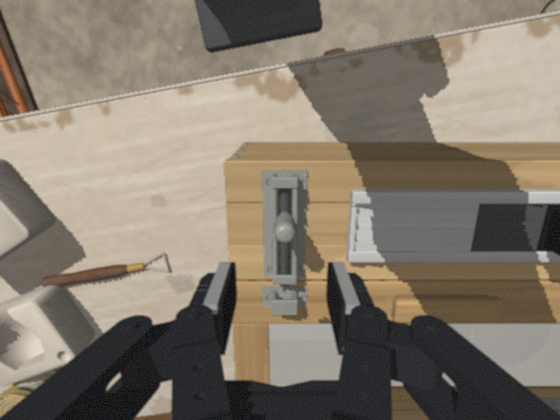

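The knob is at (285,229), which matches the model. I'll descend and grip it.

Request:
apply_moves([
  [[0,0,0,0,-0.001,0.06,0],[0,0,0,0.001,-0.001,0.12,0],[0,0,0,0.001,-0.001,0.17,0],[0,0,0,0.001,-0.001,0.203,0],[0,0,0,0.001,-0.001,0.203,0],[0,0,0,0.001,-0.001,0.203,0.5],[0,0,0,0.001,-0.001,0.203,0.9],[0,0,0,0.001,-0.001,0.203,1],[0,0,0,0.001,-0.001,0.203,1],[0,0,0,0.001,-0.001,0.203,1]],
], force=40)

```text
clock: 7.62
tcp_pos: [0.4345, 0.0079, 0.1678]
orientation: [0.268, 3.127, 0.003]
contact_force: [1.4, 5.3, -1.7]
grip_width: 0.0129
```

Request:
apply_moves([
  [[0,0,0,-0.01,0,0,1],[0,0,0,-0.02,0,0,1],[0,0,0,-0.03,0,0,1],[0,0,0,-0.04,0,0,1],[0,0,0,-0.05,0,0,1],[0,0,0,-0.058,0,0,1],[0,0,0,-0.066,0,0,1],[0,0,0,-0.07,0,0,1],[0,0,0,-0.07,0,0,1]],
])

```text
clock: 8.37
tcp_pos: [0.4616, 0.0032, 0.1677]
orientation: [0.268, 3.129, 0.003]
contact_force: [-0.6, 5.3, 0.2]
grip_width: 0.0131
```

Request:
apply_moves([
  [[0,0,0,-0.004,0,0,1],[0,0,0,-0.008,0,0,1],[0,0,0,-0.012,0,0,1],[0,0,0,-0.015,0,0,1],[0,0,0,-0.015,0,0,1]],
])

```text
clock: 8.78
tcp_pos: [0.4638, 0.0028, 0.1676]
orientation: [-0.267, -3.124, -0.004]
contact_force: [-14.5, 8.5, 16.8]
grip_width: 0.0129
```

It stopped firmly after about 30 mm, which fits the end of travel. I'll release it, go up and over the shutter grip, and look.

Run:
```python
from h import *
p=[.5472,.1240,-.172]
for s in(24,26,28):
  k=b2w(p,[(-80,105-s,178)])[0];print(s,delta([k[0],k[1],.24],-.172))
```

```text
24 (array([ 0.0007, -0.0021,  0.0004]), array([ 0.047 ,  0.5372, -0.1795]))
26 (array([ 0.0007, -0.0021,  0.0004]), array([ 0.047 ,  0.5322, -0.1795]))
28 (array([ 0.0007, -0.0021,  0.0004]), array([ 0.047 ,  0.5272, -0.1795]))
```

Request:
apply_moves([
  [[0,0,0,0,0,0,0.6],[0,0,0,0,0,0,0],[0,0,0,0,0,0,0],[0,0,0,0,0,-0.06,0],[0,0,0,0,0,-0.13,0],[0,0,0,0,0,-0.18,0],[0,0,0,0,0,-0.18,0]],
])

```text
clock: 9.37
tcp_pos: [0.4695, 0.0002, 0.2428]
orientation: [0.271, 3.122, 0.003]
contact_force: [0.4, -0.0, -0.4]
grip_width: 0.0427
```

Run:
```python
from h import *
p=[.5472,.1240,-.172]
f=r.grab_frame("wrist");cv2.imwrite("pics/w5.png",f["pixels"])
print(r.get_obs()["tcp_pos"])
for b in(28,30,32):print(proj(f,b2w(p,[(-94+b,-135,191)])).round(1))
for s in(24,26,28):
  k=b2w(p,[(-80,105-s,178)])[0];print(s,delta([k[0],k[1],.24],-.172))
```

```text
[4.68386450e-01 3.22653614e-04 2.40854011e-01]
[[283.6 218.5]]
[[283.6 221.6]]
[[283.6 224.6]]
24 (array([ 0.0006,  0.0016, -0.0003]), array([0.0593, 0.5408, 0.0029]))
26 (array([ 0.0006,  0.0016, -0.0003]), array([0.0593, 0.5358, 0.0029]))
28 (array([ 0.0006,  0.0016, -0.0003]), array([0.0593, 0.5308, 0.0029]))
```

View pics/w5.png

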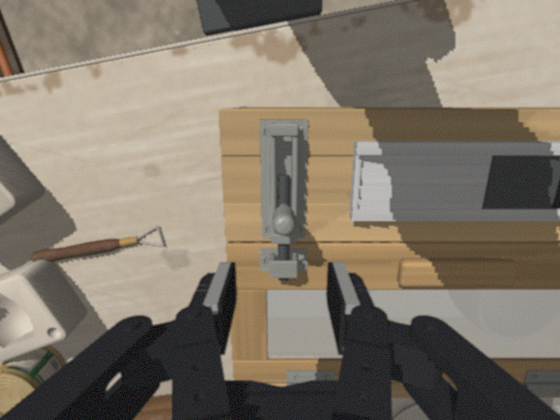

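The bolt rod passes through the staple, with the knob at (284,220). Next I'll move over the shutter grip.

Request:
apply_moves([
  [[0,0,0,0.01,0.07,0,0],[0,0,0,0.02,0.15,0,0],[0,0,0,0.03,0.23,0,0],[0,0,0,0.04,0.31,0,0],[0,0,0,0.05,0.39,0,0],[0,0,0,0.06,0.46,0,0],[0,0,0,0.06,0.51,0,0],[0,0.001,0,0.06,0.536,0,0],[0,0.001,0,0.06,0.536,0,0],[0,0.001,0,0.06,0.536,0,0]],
])

```text
clock: 10.25
tcp_pos: [0.4796, 0.2147, 0.2379]
orientation: [-0.271, -3.126, 0.002]
contact_force: [1.0, -1.0, 0.3]
grip_width: 0.0429
```

Run:
```python
from h import *
p=[.5472,.1240,-.172]
f=r.grab_frame("wrist");cv2.imwrite("pics/w6.png",f["pixels"])
print(r.get_obs()["tcp_pos"])
print("slots",proj(f,b2w(p,[(-80,y,140) for y in(153,129,105)])).round(0).tolist())
for s in(20,24,28):
  k=b2w(p,[(-80,105-s,178)])[0];print(s,proj(f,k).round(0),proj(f,b2w(p,[(-80,165-s,143)])).round(0),delta([k[0],k[1],.155],-.172))
```

```text
[0.47971253 0.21392425 0.23810082]
slots [[382.0, 215.0], [351.0, 215.0], [319.0, 215.0]]
20 [[294. 234.]] [[373. 217.]] (array([-0.0005, -0.0012, -0.0007]), array([-0.0054,  0.0202,  0.2077]))
24 [[288. 234.]] [[367. 217.]] (array([-0.0005, -0.0012, -0.0007]), array([-0.0055,  0.0102,  0.2077]))
28 [[282. 234.]] [[362. 217.]] (array([-0.0005, -0.0012, -0.0007]), array([-5.500e-03,  2.000e-04,  2.077e-01]))
```

View pics/w6.png

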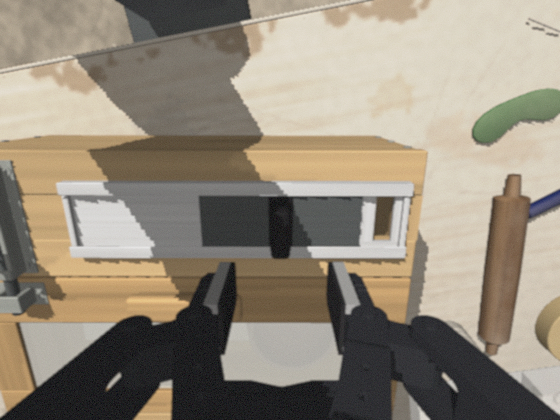

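The plate's left edge is at column 362 and slot 1 is centred at column 384, so the shutter is at about 0.029. It needs to move about 43 mm to the right. The grip top is centred at column 281, under the jaws.

Request:
apply_moves([
  [[0,0,0,-0.005,0,0.06,0],[0,0,0,-0.005,0,0.12,0],[0,0,0,-0.005,0,0.17,0],[0,0,0,-0.005,0,0.203,0],[0,0,0,-0.005,0,0.203,0],[0,0,0,-0.005,0,0.203,0.5],[0,0,0,-0.005,0,0.203,0.9],[0,0,0,-0.005,0,0.203,1],[0,0,0,-0.005,0,0.203,1],[0,0,0,-0.005,0,0.203,1]],
], force=40)

```text
clock: 11.13
tcp_pos: [0.4823, 0.2154, 0.1587]
orientation: [-0.271, -3.129, -0.002]
contact_force: [-0.1, -1.2, 5.6]
grip_width: 0.0119
```

Run:
```python
from h import *
p=np.array([.5472,.1240,-.172]);t=r.get_obs()["tcp_pos"]
b=R.from_euler('z',-p[2]).apply(t-[p[0],p[1],0])*1e3;print(b,"s=",105-b[1])
```

```text
[-79.60873786  78.98624174 158.73224582] s= 26.013758255011368
```

Request:
apply_moves([
  [[0,0,0,0,-0.012,0,1],[0,0,0,0,-0.024,0,1],[0,0,0,0,-0.036,0,1],[0,0,0,0,-0.048,0,1],[0,0,0,0,-0.06,0,1],[0,0,0,0,-0.072,0,1],[0,0,0,0,-0.084,0,1],[0,0,0,0,-0.096,0,1],[0,0,0,0,-0.106,0,1],[0,0,0,0,-0.111,0,1],[0,0,0,0,-0.111,0,1],[0,0,0,0,-0.111,0,1]],
])

```text
clock: 12.13
tcp_pos: [0.4747, 0.1721, 0.1587]
orientation: [-0.271, -3.129, -0.003]
contact_force: [0.5, 0.2, 8.6]
grip_width: 0.012
```

Request:
apply_moves([
  [[0,0,0,0,0,0,0.6],[0,0,0,0,0,0,0],[0,0,0,0,0,0,0],[0,0,0,0,0,-0.06,0],[0,0,0,0,0,-0.14,0],[0,0,0,0,0,-0.22,0],[0,0,0,0,0,-0.3,0],[0,0,0,0,0,-0.38,0],[0,0,0,0,0,-0.45,0],[0,0,0,0,0,-0.45,0]],
])

```text
clock: 12.97
tcp_pos: [0.4767, 0.1726, 0.3431]
orientation: [0.27, 3.126, 0.009]
contact_force: [0.9, 0.3, -1.0]
grip_width: 0.0428
```

Run:
```python
from h import *
p=np.array([.5472,.1240,-.172])
f=r.grab_frame("wrist");cv2.imwrite("pics/w7.png",cv2.resize(f["pixels"][60:330,100:460],(800,600),interpolation=cv2.INTER_CUBIC))
print(r.get_obs()["tcp_pos"])
Z=lambda P:((proj(f,b2w(p,P))-[100,60])*2.2222).round(0).tolist()
print("slots",Z([(-80,y,140) for y in(153,129,105,81,57)]))
print([(s,Z([(-80,165-s,143)])) for s in(67,72,77)],[(k,Z([(-94+k,-135,191)])) for k in(28,30,32)])
```

```text
[0.47564426 0.17224781 0.34020799]
slots [[650.0, 263.0], [599.0, 263.0], [549.0, 263.0], [498.0, 263.0], [448.0, 263.0]]
[(67, [[535.0, 264.0]]), (72, [[524.0, 264.0]]), (77, [[514.0, 264.0]])] [(28, [[-10.0, 324.0]]), (30, [[-9.0, 329.0]]), (32, [[-8.0, 334.0]])]
```

View pics/w7.png

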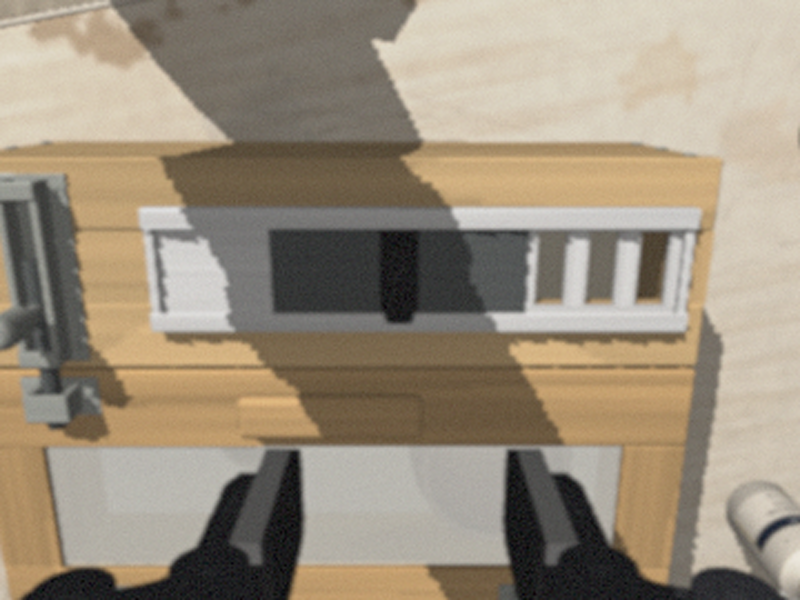

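Exactly three slots are open (columns 537–665) and the plate edge, at 527, sits in the middle of the bar. The rod shows beyond the staple. I saw some vertical force at the bolt's stop, so I'll confirm it's home by pushing from behind the knob with shut fingers held higher up.

Run:
```python
from h import *
p=np.array([.5472,.1240,-.172])
k=b2w(p,[(-92,-135,175)])[0];print(k,delta(k,-.172))
```

```text
[0.43345183 0.00673809 0.175     ] (array([ 0.0012,  0.0003, -0.0001]), array([ 0.0334, -0.4273,  0.4114]))
```

Request:
apply_moves([
  [[0,0,0,0.03,-0.07,0.05,1],[0,0,0,0.033,-0.15,0.1,1],[0,0,0,0.033,-0.23,0.15,1],[0,0,0,0.033,-0.31,0.19,1],[0,0,0,0.033,-0.39,0.19,1],[0,0,0,0.033,-0.427,0.22,1],[0,0,0,0.033,-0.427,0.29,1],[0,0,0,0.033,-0.427,0.36,1],[0,0,0,0.033,-0.427,0.411,1],[0,0,0,0.033,-0.427,0.411,1],[0,0,0,0.033,-0.427,0.411,1]],
])

```text
clock: 13.93
tcp_pos: [0.43, 0.0055, 0.1719]
orientation: [-0.27, -3.123, 0.002]
contact_force: [0.7, -0.6, 0.3]
grip_width: -0.0001
```

Request:
apply_moves([
  [[0,0,0,-0.006,0,0,1],[0,0,0,-0.012,0,0,1],[0,0,0,-0.018,0,0,1],[0,0,0,-0.023,0,0,1],[0,0,0,-0.028,0,0,1],[0,0,0,-0.032,0,0,1],[0,0,0,-0.032,0,0,1]],
])

```text
clock: 14.52
tcp_pos: [0.4446, 0.0036, 0.1733]
orientation: [-0.27, -3.127, -0.001]
contact_force: [0.9, 0.5, 0.8]
grip_width: -0.0004
```

Request:
apply_moves([
  [[0,0,0,-0.003,0,0,1],[0,0,0,-0.006,0,0,1],[0,0,0,-0.009,0,0,1],[0,0,0,-0.012,0,0,1],[0,0,0,-0.012,0,0,1]],
])

```text
clock: 14.93
tcp_pos: [0.4463, 0.0033, 0.1725]
orientation: [-0.269, -3.121, -0.001]
contact_force: [-8.9, 1.7, 6.1]
grip_width: 0.0001
```

Request:
apply_moves([
  [[0,0,0,-0.003,0,0,1],[0,0,0,-0.006,0,0,1],[0,0,0,-0.008,0,0,1],[0,0,0,-0.008,0,0,1]],
])

```text
clock: 15.27
tcp_pos: [0.4465, 0.0033, 0.1719]
orientation: [-0.268, -3.115, -0.001]
contact_force: [-17.5, 4.1, 12.2]
grip_width: -0.0002
```

It's a hard stop: 17 N with 0.2 mm of movement, and the knob is at box x ≈ -61. The bolt is home, so I'll back off, raise the arm and do a final check.

Request:
apply_moves([
  [[0,0,0,0.03,0,0,1],[0,0,0,0.035,0,0,1],[0,0,0,0.035,0,-0.08,1],[0,0,0,0.035,0,-0.17,1],[0,0,0,0.035,0,-0.26,1],[0,0,0,0.03,0.1,-0.35,1],[0,0,0,0,0.2,-0.42,1],[0,0,0,0,0.25,-0.45,1],[0,0,0,0,0.25,-0.45,1],[0,0,0,0,0.25,-0.45,1],[0,0,0,0,0.25,-0.45,1]],
])

```text
clock: 16.18
tcp_pos: [0.4698, 0.1002, 0.3527]
orientation: [-0.27, -3.127, 0.0]
contact_force: [0.0, -0.4, 0.2]
grip_width: -0.0
```

Run:
```python
from h import *
print(r.get_obs()["tcp_pos"],r.get_obs()["qvel"].round(3))
f=r.grab_frame("wrist");cv2.imwrite("pics/w8.png",f["pixels"])
```

```text
[0.46980234 0.10018511 0.35267823] [ 0.016 -0.003  0.019  0.029  0.002  0.003 -0.001]
```

View pics/w8.png

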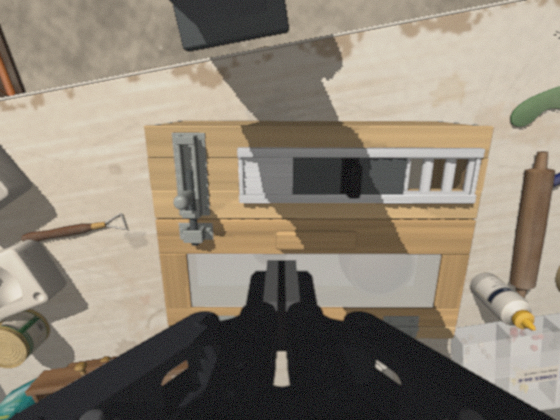

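The lid is flush (seam at row 218), the bolt is through the staple at (197,233), and three slots are open (columns 407–470). The robot is clear, so I'm handing in.

```bash
python3 -c "
from bench import r
print(r.hand_in())"
```

```text
the job is handed in; nothing more can be done
None
```

The damp box is closed up and handed in, at about 16 s on the robot's clock.

- **Lid:** I pressed it down slowly on the pull bar until it sat flush with the deck. The fingers met a firm stop at 27 N with the bar top at z 0.158, which is its shut height.
- **Bolt:** I gripped the knob and slid it about 30 mm to a stop. That push also showed 17 N of vertical force, so I pushed again from behind the knob with shut fingers. It held at 17 N with only 0.2 mm of movement, and the last picture shows the rod through the staple.
- **Vent:** I slid the shutter about 44 mm to the right. Exactly three slots are open, and the plate's edge sits mid-bar, at about 0.072.

**Checks that disagreed:**
- My first lid angle of 0.52 was too high; the close view gave about 0.35. The fingers simply met the bar lower down.
- Two estimates of box x differed by about 3 mm, and the close views settled it at 0.547.
- The shutter's starting travel read 0.026 from the grip and 0.029 from the picture. The end position is good by either reading.

I didn't measure the pots after closing. Nothing touched them, and the lid came down with no unexpected force. The arm stayed clear of the rib, loop tool and mould. They looked undisturbed in the last picture, though I didn't measure their positions.

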